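Put the culture dish back in the incubator and latch its cover

ROBOT

A 6-joint arm with a two-finger parallel gripper is mounted at the origin on the work surface. World frame = base frame: x ahead of the robot, y to its left, z up, the work surface at z = 0. Lengths are in m, angles in rad, forces in N, time in s.
With the tool pointing down it reaches from about 0.3 to 0.775 m from the base axis. Payload 14.6 kg.
Tool frame: the origin (TCP) lies between the finger pads; the fingertips stand 11 mm ahead of it and the grasp point (between the pads) lies 8 mm behind it; z points along the fingers, y is the line along which they close (so a half turn about z gives the same grasp; the last joint's range is limited). The gripper opens to 85 mm and grips with 20 to 120 N. Pads are 22 mm wide; open, the fingers measure 114 mm over their backs; the gripper's body (76 mm by 85 mm) begins 54 mm behind the grasp point. The pads swing forward as they close: fully open they stand 13 mm farther back than shut.
Start: joints at [1.121, 0.3, 1.521, -0, 1.321, -0.067], TCP at [0.205, 0.51, 0.242] pointing down, gripper open.
Joint ranges: [-3.03, 3.03], [-0.79, 2.21], [0.23, 2.52], [-1.04, 4.18], [0, 3.07], [-2.55, 2.55]. Speed limits (rad/s): [2.22, 2.22, 2.57, 3.14, 3.14, 3.14].

INTERFACE

Orientations are given as a unit quaternion [w, x, y, z].
In Python, from station import get_obs, camera, close_job, spot_in, trace gives the robot as it stands. The module is installed in compiled form; this text tells all that it offers.
- The arm moves only by the tool send_rows, never from a script. Its argument "targets" is a list of rows, each a list of 3 entries, a list of its own where there are three numbers: the shift along the world's x, y, z as a fraction of full scale, then the turn, a rotation vector about the world's x, y, z as a fraction of full scale, then the gripper's target within -1 to 1 (fully open at 1, half-way at 0, shut at -1). In form: [[[x, y, z], [ax, ay, az], hand], ...]. A call has 1 to 12 rows; each row shifts and turns the commanded pose from where the row before left it; what a row does not reach is not made up. Full scale, the value 1, is 3 cm for a shift and 4 degrees for a turn. A row lasts 1/12 s, in which the tool goes at most 41.7 mm and 7.16 degrees, less where a joint would pass 70% of its speed; a pose out of reach is approached as far as the arm can. A call with a number of a shift or a turn outside -1 to 1 is refused whole. A call with a gripper value outside its range is refused whole. The fingers move at their own pace and stop on an object; the grip force is fixed at half the most. Time passes only in rows, so rows that do not move let the fingers close. It gives the time, the measured TCP pose, the force, the opening and the grip force at its end, in the units of the state.
- get_obs(): the state, without advancing time (a new reading comes with each control period).
- camera(name): name is "scene" or "top" or "wrist"; returns a dict with "img" (420x560x3 uint8, red, green, blue), "range_z" (420x560 float32, m along the optical axis (not along the pixel's ray), 0 where there is no reading), "fx", "fy", "cx", "cy" (pixels), "dist_coeffs" ([k1, k2, p1, p2, k3] as OpenCV has them; the pictures are not rectified), "R" (3x3) and "t" (3): a world point X has camera coordinates R X + t; the wrist camera has in their place "T_tool_cam" (4x4, takes a point from camera to tool coordinates, whose origin is the TCP and whose axes are the flange's). Camera axes: x right, y down, z forward; pixel columns grow to the right and rows downward; lengths in m; the calibration is good to about 2 mm. A picture is of the moment at which its call begins: read the wrist's pose just before it.
- close_job(): hands the job in; it is judged then, once.
Trained networks look in the newest picture that a camera, given by its name, has taken for a name from the list of things; names that differ only in an ending like _2 or _b are one class to them, and where a whole thing is asked for, a point or a joint stands for the part that bears it (a point fixed in the world has none). Each returns a list of dicts, best first, with "conf" (0 to 1); they miss things now and then, are a little off and sometimes report something else, mostly with a low value. They report only what shows in the picture. A call takes as long as a camera call. They do not tell look-alikes from the thing itself.
- spot_in(camera, label): "position" ([x, y, z] in m, in the coordinates of the camera as it stood for that picture, good to about 4 mm: the middle of the surface that is visible of it).
- trace(camera, label): "region" (420x560 bool, what is visible of it).
The state is a dict: "t": time; "qpos": joint angles; "qd": joint speeds; "tau": joint torques, N m; "eef_pos": TCP position; "ee_rot": TCP orientation; "ft_force": force on the tool from outside, world axes, zero at the start; "ft_torque": the same for the moment, N m; "finger_gap": opening from 0.0 (shut) to 1.0 (fully open); "finger_force": force on a finger pad.
Only numpy, scipy, OpenCV 4.12 (cv2) and the standard library are available. Lean on these libraries where they do the work, as an engineer would, in place of code of your own. Each camera call takes 0.05 s, during which the arm holds its last target. There are 200 camera calls.

TASK

Put the culture dish from the metal block into the bench incubator, standing flat on the round plate inside, then swing the cover down and press it gently at the front against its gasket until the catch snaps, so that the cover stays shut by itself. Do not slam or force the cover, and leave the bottle, the tip box and the jar where they are.

Things in the scene. Friction and masses are not known exactly. Their poses are not given: they have to be found in the camera images.
- dish: Closed round culture dish, 56 mm diameter, 16 mm high, white, 40 g (varies), stands free on the block. Origin: centre of its underside, z up.
- stage: Flat square aluminium block, 140 x 140 x 12 mm, fixed to the bench, on which the dish waits. Origin: centre of its underside.
- incubator: Cream bench incubator, fixed, 180 mm (x) x 250 mm (y), rim 75 mm above its underside, open at the top under a hinged cover. Origin: centre of its underside, on the bench; its x axis points from its front (catch side, towards the robot) to its back (hinge side). Chamber inside: x from -60 to +70 mm, y from -95 to +95 mm, floor 35 mm up.
- plate (a point): Centre of the top face of the dark round plate (90 mm diameter, 4 mm thick) on the chamber floor: 5 mm behind the incubator's centre, 39 mm above its underside. The dish belongs here, within 18 mm of the centre.
- hinge (a point): Middle of the cover's hinge axis, at the incubator's back: 95 mm behind its centre, 85 mm above its underside. The axis runs along the incubator's y.
- press_pad (a point): Centre of the dark rubber pad (36 x 100 mm) on the outer (when shut: upper) face of the cover, near its free edge: 185 mm from the hinge axis and 13 mm outward of it. Here the cover is to be pressed. Frame: that of the cover; its x axis points from the free edge to the hinge, its z axis outward.
- cover (a joint): Angle of the cover in rad: 0 level, pi/2 upright, more leans back (starts at 1.5 to 1.75; end stop 1.85). A stiff friction hinge holds it at any angle; 2 to 6 N at the pad swings it. Once caught it stays between 0.005 and 0.065, depending on how the catch is set. Let go before that, the gasket lifts it back above 0.08.
- cover_edge (a point): Middle of the cover's free edge, on its outer face: 217 mm from the hinge axis, 13 mm outward of it. The cover is a cream slab of about 0.3 kg, 250 mm wide, 18 mm thick: outer face 13 mm from the plane through the axis, inner face 5 mm on the other side. Same frame as press_pad. A steel tongue hangs inward from the middle of this edge, 33 mm long.
- gasket (a point): Middle of the free top of the soft front run of the black gasket, 75 mm in front of the incubator's centre, 95 mm above its underside. The cover meets it at about 0.09 rad; from there the push at the pad quickly grows to 6 to 9 N, then by about 0.3 N per mm, and by 1 to 4 N more where the tongue rides over the catch. More than 25 N on the cover damages it.
- catch_block (a point): Nominal place of the black catch block on the incubator's front, 98 mm in front of its centre, 65 mm up. It is really up to 10 mm higher, differently each time, and not measured: the catch snaps at a cover angle of 0.009 to 0.06. Peak push before: 9 to 16 N; as it snaps the push drops by 2 to 5 N, and right below the cover meets rubber stops, 12 N per mm.
- medium: Bystander: amber bottle, 60 mm diameter, 130 mm high, to the left of the incubator. Origin: centre of its underside.
- tipbox: Bystander: grey box 85 x 120 x 60 mm, to the left of the incubator. Origin: centre of its underside.
- jar: Bystander: glass jar, 64 mm diameter, 75 mm high, beyond the block and the incubator's right side. Origin: centre of its underside.
There are look-alikes about, which are no part of the job. There is more than one size of the dish; the job needs the smaller.

How it is judged:
On the way:
1. the dish stands flat on the round plate, let go, with the cover still open (horizontal distance between dish and plate below 0.018 m and z of dish in the frame of plate between -0.003 and 0.003 m and angle between dish's own z axis and vertical below 0.08 rad and linear speed of dish below 0.02 m/s and contact force between each of the fingers, the arm and dish below 0.1 N and value of joint cover above 1 rad), for 0.2 s.
At the end, for the whole second after the job is handed in: The dish stands flat and at rest on the round plate (its centre within 18 mm of the plate's), the cover is held shut by the catch (cover below 0.072 rad with nobody holding it) and at rest, and the robot touches neither (horizontal distance between dish and plate below 0.018 m and z of dish in the frame of plate between -0.003 and 0.003 m and angle between dish's own z axis and vertical below 0.08 rad and linear speed of dish below 0.02 m/s and value of joint cover below 0.072 rad and contact force between each of the fingers, the arm and cover below 0.1 N and velocity of joint cover below 0.02 rad/s).
It fails at once if the cover is pushed with more than 25 N (contact force between any of the fingers, the arm and cover above 25 N).
It fails at once if the cover is slammed: it reaches its gasket faster than 1.5 rad/s (value of joint cover below 0.1 rad and velocity of joint cover below -1.5 rad/s).
It fails at once if the bottle is moved more than 20 mm or tipped (distance of medium from where it was at the start of the episode above 0.02 m or angle between medium's own z axis and vertical above 0.3 rad).
It fails at once if the tip box is moved more than 20 mm or tipped (distance of tipbox from where it was at the start of the episode above 0.02 m or angle between tipbox's own z axis and vertical above 0.3 rad).
It fails at once if the jar is moved more than 20 mm or tipped (distance of jar from where it was at the start of the episode above 0.02 m or angle between jar's own z axis and vertical above 0.3 rad).
It also fails if it takes over 72 s, if anything falls off the work surface, if the arm or the gripper's body presses on something with over 40 N, if the wrist force passes 120 N, or if a joint passes its speed limit or range.

## Working session

There is one attempt and no reset: what is moved stays moved. The work goes in short steps, Python scripts to look and compute and a tool call to move; the robot and the scene stay as the last step left them, time stands still between calls to the robot, and variables do not carry over. Pictures are saved under pics/ and viewed, at most 10 in all, crops included, and the job is handed in when it is done.

Besides the shell and the picture viewer there is one more tool, called after "Request:" by a JSON object that holds its "name" and its "arguments", one argument or row to a line. send_rows: Moves the arm, as the interface text tells. Shift numbers are shares of 3 cm and turn numbers shares of 4 degrees, none past 1 either way. Its arguments: {"type":"object","properties":{"targets":{"type":"array"}},"required":["targets"]}

```bash
mkdir -p pics
cat > h.py <<'E'
import numpy as np, cv2
from station import *
from scipy.spatial.transform import Rotation as Ro
def w(c,P,o=None):
    P=np.asarray(P,float)
    if "R" in c: return (P-np.ravel(c["t"]))@np.array(c["R"])
    T=np.array(c["T_tool_cam"]); q=o["ee_rot"]
    R=Ro.from_quat([q[1],q[2],q[3],q[0]]).as_matrix()
    return (P@T[:3,:3].T+T[:3,3])@R.T+np.array(o["eef_pos"])
def cloud(c,m,o=None):
    v,u=np.nonzero(m&(c["range_z"]>0)); z=c["range_z"][v,u]
    K=np.array([[c["fx"],0,c["cx"]],[0,c["fy"],c["cy"]],[0,0,1.]])
    p=cv2.undistortPoints(np.stack([u,v],1).astype(float)[:,None],K,np.array(c["dist_coeffs"],float))[:,0]
    return w(c,np.c_[p*z[:,None],z],o)
def pix(c,X):
    K=np.array([[c["fx"],0,c["cx"]],[0,c["fy"],c["cy"]],[0,0,1.]])
    R=np.array(c["R"]); return cv2.projectPoints(np.array(X,float).reshape(-1,3),cv2.Rodrigues(R)[0],np.ravel(c["t"]).astype(float),K,np.array(c["dist_coeffs"],float))[0][:,0]
def save(c,n): cv2.imwrite(f"pics/{n}.png",c["img"][:,:,::-1])
E
python3 - <<'E'
from h import *
o=get_obs(); print({k:np.round(v,3) for k,v in o.items()})
for n in ["scene","top"]:
    c=camera(n); save(c,n+"1")
    for l in ["dish","stage","incubator","cover","medium","tipbox","jar","press_pad"]:
        for d in spot_in(n,l)[:4]:
            p=w(c,d["position"]); print(n,l,round(d["conf"],2),p.round(3),pix(c,p).round()[0])
im=np.hstack([cv2.imread("pics/scene1.png"),cv2.imread("pics/top1.png")])
E
```

```text
{'t': np.float64(0.0), 'qpos': array([ 1.121,  0.3  ,  1.522,  0.   ,  1.321, -0.067]), 'qd': array([-0.   ,  0.   , -0.001,  0.001, -0.001, -0.001]), 'tau': array([ 1.0000e-03, -5.4352e+01, -3.6179e+01, -0.0000e+00,  4.0000e-03,
        0.0000e+00]), 'eef_pos': array([0.205, 0.51 , 0.242]), 'ee_rot': array([-0.   ,  0.19 ,  0.982, -0.001]), 'ft_force': array([-0.515,  0.465, -0.558]), 'ft_torque': array([-0.052, -0.004, -0.055]), 'finger_force': np.float64(0.0), 'finger_gap': np.float64(0.998)}
scene dish 0.96 [ 0.331 -0.259  0.021] [149. 217.]
scene dish 0.74 [ 0.474 -0.295  0.027] [147. 256.]
scene stage 0.77 [ 0.488 -0.317  0.013] [141. 266.]
scene stage 0.72 [0.662 0.085 0.18 ] [311. 224.]
scene incubator 0.92 [0.667 0.085 0.186] [312. 224.]
scene cover 0.84 [0.668 0.098 0.221] [319. 212.]
scene cover 0.41 [0.661 0.086 0.178] [311. 224.]
scene medium 0.63 [0.485 0.384 0.092] [376. 171.]
scene tipbox 0.82 [0.645 0.383 0.056] [404. 217.]
scene jar 0.95 [ 0.69  -0.237  0.063] [188. 307.]
scene press_pad 0.59 [0.667 0.1   0.219] [319. 212.]
top dish 0.62 [ 0.32  -0.264  0.023] [373. 261.]
top dish 0.56 [ 0.464 -0.298  0.035] [378. 211.]
top stage 0.97 [ 0.468 -0.314  0.014] [382. 211.]
top incubator 0.91 [0.614 0.113 0.079] [236. 170.]
top incubator 0.59 [ 0.464 -0.314  0.013] [382. 212.]
top cover 0.66 [0.647 0.109 0.234] [233. 141.]
top medium 0.72 [0.449 0.378 0.088] [147. 233.]
top medium 0.49 [ 0.653 -0.235  0.076] [352. 148.]
top tipbox 0.83 [0.622 0.387 0.06 ] [145. 178.]
top tipbox 0.72 [ 0.656 -0.235  0.079] [352. 147.]
top jar 0.55 [ 0.653 -0.233  0.078] [351. 148.]
top press_pad 0.84 [0.646 0.109 0.234] [233. 141.]
```

View pics/top1.png

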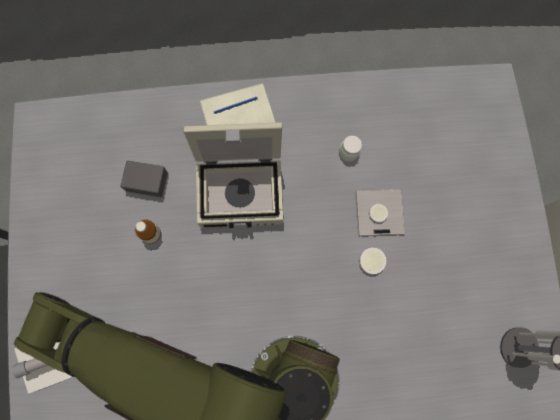

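View pics/scene1.png

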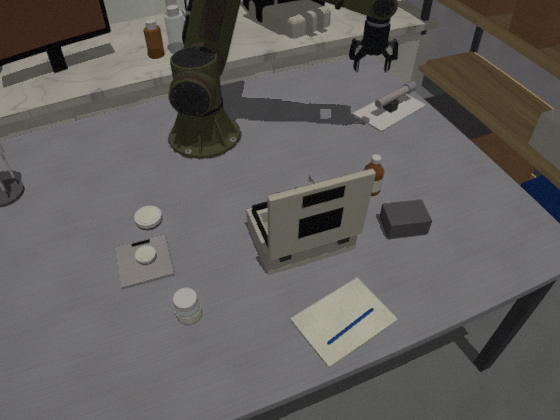

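Candidates for the dish: the small one on the block at (378,213) in the top view, and a larger one on the bench at (373,261). I choose the small one on the block. Next I'll measure it and the incubator.

Run:
```python
from h import *
c=camera("top")
big=cv2.resize(c["img"][185:285,335:435],(700,700),interpolation=cv2.INTER_CUBIC)[:580]; cv2.imwrite("pics/crop1.png",big[:,:,::-1])
for d in trace("top","dish")[:2]:
    P=cloud(c,d["region"]); hi=P[P[:,2]>np.percentile(P[:,2],60)-.004]
    print("dish",d["conf"],len(P),P[:,2].min(),np.median(hi[:,2]),cv2.minEnclosingCircle(hi[:,:2].astype(np.float32)),hi.mean(0).round(4))
m=trace("top","stage")[0]["region"]; P=cloud(c,m); print("stage",cv2.minAreaRect(P[:,:2].astype(np.float32)),np.median(P[:,2]))
A=cloud(c,np.ones((420,560),bool))
S=A[(abs(A[:,0]-.6)<.2)&(abs(A[:,1]-.11)<.16)]
print(np.histogram(S[:,2],bins=np.arange(-.01,.33,.01)))
R=S[(S[:,2]>.066)&(S[:,2]<.103)]
print("rim",cv2.minAreaRect(R[:,:2].astype(np.float32)),R[:,:2].min(0),R[:,:2].max(0))
F=S[(S[:,2]>.028)&(S[:,2]<.044)]; print("floor",cv2.minAreaRect(F[:,:2].astype(np.float32)),F[:,:2].min(0),F[:,:2].max(0))
C=S[S[:,2]>.12]; print("cover",C.mean(0),C.min(0),C.max(0)); 
q=C-C.mean(0); u=np.linalg.svd(q,full_matrices=False); print(u[1],u[2])
s=camera("scene"); m=trace("scene","cover")[0]["region"]; C=cloud(s,m); C=C[C[:,2]>.12]
u=np.linalg.svd(C-C.mean(0),full_matrices=False); print("scene cover",C.mean(0),u[1],u[2],C.min(0),C.max(0))
```

```text
dish 0.53 268 0.019299365263291166 0.02977006425660606 ((0.4620116055011749, -0.29759708046913147), 0.028623223304748535) [ 0.4608 -0.2985  0.0299]
dish 0.53 1272 -0.003409660791776929 0.059572287973898436 ((0.625907301902771, 0.39508765935897827), 0.0702676847577095) [0.6263 0.3942 0.0598]
stage ((0.4657536745071411, -0.31181564927101135), (0.14634688198566437, 0.14263366162776947), 86.63764190673828) 0.012103325378199742
(array([2040, 2017,   73,   82, 2087,  575,  124,  228, 1727,  494,  283,
        105,  106,   95,   99,  123,  114,  126,  123,  122,  137,  126,
        131,  127,  110,  142,  139,  124,  136,  149,  432,  473,    0]), array([-0.01,  0.  ,  0.01,  0.02,  0.03,  0.04,  0.05,  0.06,  0.07,
        0.08,  0.09,  0.1 ,  0.11,  0.12,  0.13,  0.14,  0.15,  0.16,
        0.17,  0.18,  0.19,  0.2 ,  0.21,  0.22,  0.23,  0.24,  0.25,
        0.26,  0.27,  0.28,  0.29,  0.3 ,  0.31,  0.32]))
rim ((0.5466042160987854, 0.1110800951719284), (0.2509269416332245, 0.20199303328990936), 87.49154663085938) [ 0.44509519 -0.01852231] [0.64932375 0.23965658]
floor ((0.543205976486206, 0.1092229038476944), (0.2445218861103058, 0.16784696280956268), 86.68756866455078) [ 0.45525323 -0.00835713] [0.62816286 0.23596684]
cover [0.64884035 0.10548288 0.23624508] [ 0.62028555 -0.01886414  0.12008504] [0.67517592 0.23087515 0.30822089]
[3.91206713 3.20288407 0.34819934] [[-0.04530573 -0.99767591  0.05089362]
 [ 0.06758086  0.04776825  0.99656963]
 [-0.99668461  0.04858975  0.06525962]]
scene cover [0.66602128 0.09986222 0.22715181] [5.47445483 4.29767339 0.43314248] [[ 0.04714582  0.99848059  0.02852674]
 [-0.00409153  0.02875129 -0.99957822]
 [ 0.99887964 -0.04700921 -0.00544082]] [ 0.62353491 -0.01852403  0.12003285] [0.67926392 0.23077557 0.3047353 ]
```

View pics/crop1.png

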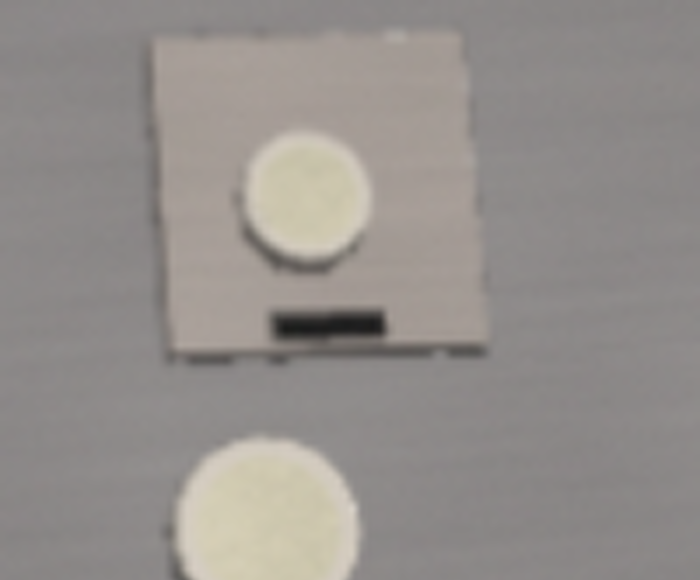

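The crop shows the small dish (r ≈ 28.6 mm) alone on the block at about (378,213), with a flat black mark in front of it. The larger dish lies on the bench. I'll head over, taking a wrist look at the incubator on the way.

Request:
{"name": "send_rows", "arguments": {
  "targets": [
    [[0.3,-0.85,0.15],[0,0,0.4],1],
    [[0.3,-0.85,0.15],[0,0,0.4],1],
    [[0.3,-0.85,0.15],[0,0,0.4],1],
    [[0.3,-0.85,0.15],[0,0,0.4],1],
    [[0.3,-0.85,0.15],[0,0,0.4],1],
    [[0.3,-0.85,0.15],[0,0,0.4],1],
    [[0.3,-0.85,0.15],[0,0,0.4],1],
    [[0.3,-0.85,0.15],[0,0,0.4],1],
    [[0.3,-0.85,0.15],[0,0,0.4],1],
    [[0.3,-0.85,0.15],[0,0,0.4],1],
    [[0.3,-0.85,0.15],[0,0,0.4],1],
    [[0.3,-0.85,0.15],[0,0,0.4],1]
  ]
}}

```text
t: 2.15
eef_pos: [0.3135, 0.203, 0.2967]
ee_rot: [0.0, 0.023, 1.0, 0.0]
ft_force: [0.2, 0.2, 0.4]
finger_gap: 1.001
finger_force: 0.0
```

Request:
{"name": "send_rows", "arguments": {
  "targets": [
    [[0.6,-0.85,0.2],[0,0,0],1],
    [[0.6,-0.85,0.2],[0,0,0],1],
    [[0.6,-0.85,0],[0,0,0],1],
    [[0.6,-0.85,0],[0,0,0],1],
    [[0,0,0],[0,0,0],1]
  ]
}}

```text
t: 2.57
eef_pos: [0.3873, 0.099, 0.3082]
ee_rot: [0.0, 0.026, 1.0, -0.0]
ft_force: [0.9, -0.1, 0.2]
finger_gap: 0.998
finger_force: 0.0
```

Run:
```python
from h import *
o=get_obs(); c=camera("wrist"); save(c,"w1"); t=camera("top")
print(o["eef_pos"],o["ee_rot"],o["qpos"])
for n,cc,oo in (("wrist",c,o),("top",t,None)):
    A=cloud(cc,np.ones((420,560),bool),oo); g=cc["img"][cc["range_z"]>0].max(1)
    b=(abs(A[:,0]-.56)<.06)&(abs(A[:,1]-.11)<.06)&(A[:,2]>.030)&(A[:,2]<.048)&(g<80)
    P=A[b]; print(n,"plate",len(P),P.mean(0),cv2.minEnclosingCircle(P[:,:2].astype(np.float32)) if len(P) else 0, np.percentile(P,[1,99],axis=0) if len(P) else 0)
    b=(abs(A[:,0]-.55)<.13)&(abs(A[:,1]-.11)<.16)
    R=A[b&(A[:,2]>.069)&(A[:,2]<.081)]; print("rim",cv2.minAreaRect(R[:,:2].astype(np.float32)),np.percentile(R,[1,99],axis=0))
    G=A[b&(A[:,2]>.086)&(A[:,2]<.1)&(A[:,0]<.52)]; print("gasket",len(G),G.mean(0),np.percentile(G,[2,98],axis=0)) if len(G) else 0
```

```text
[0.38729958 0.09897565 0.30823281] [ 1.74767452e-04  2.55911006e-02  9.99672412e-01 -3.66144264e-04] [ 1.58972335e-01 -9.37626696e-02  1.80126498e+00 -7.91404174e-04
  1.43388117e+00 -1.36052826e+00]
wrist plate 3163 [0.5566538  0.11168603 0.0387618 ] ((0.5674238204956055, 0.10401827096939087), 0.057109322398900986) [[0.51503293 0.07146962 0.03631932]
 [0.6012091  0.15212984 0.04052461]]
rim ((0.545671284198761, 0.11166726797819138), (0.24996265769004822, 0.20458291471004486), 87.06089782714844) [[ 0.44573568 -0.01209208  0.06951984]
 [ 0.64129736  0.23439923  0.08039824]]
gasket 1899 [0.47321767 0.11670464 0.09260836] [[0.44822098 0.01007309 0.08632745]
 [0.48412114 0.22028384 0.09610641]]
top plate 320 [0.57759972 0.11160706 0.03918931] ((0.5632738471031189, 0.10903764516115189), 0.042599570006132126) [[0.5545328  0.07206759 0.03199546]
 [0.60195356 0.14945538 0.04613831]]
rim ((0.5538628101348877, 0.11061382293701172), (0.2504878640174866, 0.18151356279850006), 87.35873413085938) [[ 0.46177052 -0.01514884  0.06954423]
 [ 0.64312161  0.23671901  0.08080209]]
gasket 38 [0.47640014 0.0690517  0.09427141] [[0.47059376 0.00292037 0.08774534]
 [0.48576362 0.22440215 0.09864091]]
```

View pics/w1.png

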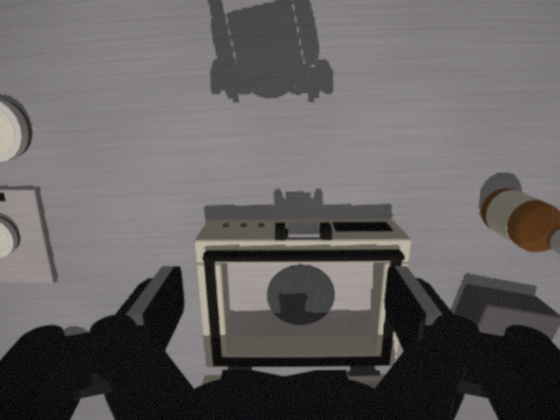

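The plate centre is at about (302,295) in the wrist view, which gives world (0.558, 0.112). The incubator yaw is about -2.7°, and the chamber is free. On to the dish.

Request:
{"name": "send_rows", "arguments": {
  "targets": [
    [[0.2,-0.9,-0.2],[0,0,0],1],
    [[0.2,-0.9,-0.2],[0,0,0],1],
    [[0.2,-0.9,-0.2],[0,0,0],1],
    [[0.2,-0.9,-0.4],[0,0,0],1],
    [[0.2,-0.9,-0.4],[0,0,0],1],
    [[0.2,-0.9,-0.4],[0,0,0],1],
    [[0.2,-0.9,-0.5],[0,0,0],1],
    [[0.2,-0.9,-0.5],[0,0,0],1],
    [[0.2,-0.9,-0.5],[0,0,0],1],
    [[0.2,-0.9,-0.5],[0,0,0],1],
    [[0.2,-0.9,-0.5],[0,0,0],1],
    [[0.2,-0.9,-0.5],[0,0,0],1]
  ]
}}

```text
t: 3.67
eef_pos: [0.4579, -0.2219, 0.1637]
ee_rot: [0.0, 0.023, 1.0, 0.0]
ft_force: [1.2, 0.8, -1.0]
finger_gap: 1.001
finger_force: 0.0
```

Request:
{"name": "send_rows", "arguments": {
  "targets": [
    [[0,-0.7,-0.4],[0,0,0],1],
    [[0,-0.7,-0.4],[0,0,0],1],
    [[0,-0.7,-0.4],[0,0,0],1],
    [[0,0,0],[0,0,0],1],
    [[0,0,0],[0,0,0],1]
  ]
}}

```text
t: 4.08
eef_pos: [0.4575, -0.2841, 0.1277]
ee_rot: [-0.001, 0.024, 1.0, 0.0]
ft_force: [0.1, -0.1, -0.1]
finger_gap: 0.996
finger_force: 0.0
```

Run:
```python
from h import *
o=get_obs(); c=camera("wrist"); print(o["eef_pos"],o["ee_rot"],o["qpos"][5],o["ft_force"])
save(c,"w2")
for d in trace("wrist","dish")[:3]:
    P=cloud(c,d["region"],o); z=np.percentile(P[:,2],70); H=P[abs(P[:,2]-z)<.004]
    print(d["conf"],len(P),z,cv2.minEnclosingCircle(H[:,:2].astype(np.float32)),np.percentile(H,[1,99],axis=0))
```

```text
[ 0.45754001 -0.2841317   0.12772662] [-5.10593908e-04  2.38923721e-02  9.99714303e-01  4.53220545e-04] -2.1469003893484175 [ 0.06106207 -0.1042624  -0.11530175]
0.86 6644 0.023329093266398877 ((0.32441624999046326, -0.2641243040561676), 0.03920021280646324) [[ 0.32169021 -0.30095349  0.02089981]
 [ 0.35964415 -0.22773703  0.02472553]]
```

Run:
```python
from h import *
o=get_obs(); c=camera("wrist"); save(c,"w2")
A=cloud(c,np.ones((420,560),bool),o)
H=A[(abs(A[:,0]-.461)<.045)&(abs(A[:,1]+.298)<.045)&(A[:,2]>.023)&(A[:,2]<.034)]
print(len(H),cv2.minEnclosingCircle(H[:,:2].astype(np.float32)),np.percentile(H,[1,50,99],axis=0))
```

```text
4598 ((0.4620792269706726, -0.2987637519836426), 0.028181882575154305) [[ 0.43529878 -0.32405104  0.02528103]
 [ 0.46039    -0.29846449  0.02793956]
 [ 0.48760037 -0.27283561  0.0294794 ]]
```

View pics/w2.png

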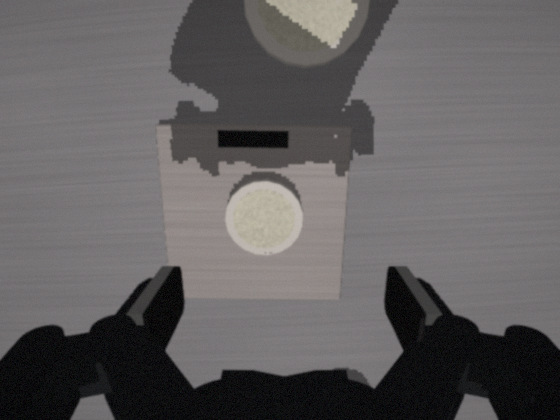

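The small dish is at about (264,217) in the wrist view, world (0.4617, -0.2986), top at 0.028. The fingers straddle it freely, so I'll descend and grip.

Request:
{"name": "send_rows", "arguments": {
  "targets": [
    [[0.13,-0.48,-0.4],[0,0,0.1],1],
    [[0,0,-0.7],[0,0,0],1],
    [[0,0,-0.7],[0,0,0],1],
    [[0,0,-0.7],[0,0,0],1],
    [[0,0,-0.5],[0,0,0],1],
    [[0,0,-0.3],[0,0,0],1],
    [[0,0,-0.1],[0,0,0],1],
    [[0,0,0],[0,0,0],1],
    [[0,0,0],[0,0,0],1]
  ]
}}

```text
t: 4.98
eef_pos: [0.4619, -0.2993, 0.0273]
ee_rot: [0.001, 0.02, 1.0, -0.0]
ft_force: [0.1, 0.1, -0.1]
finger_gap: 1.001
finger_force: 0.0
```

Request:
{"name": "send_rows", "arguments": {
  "targets": [
    [[0,0,0],[0,0,0],-0.3],
    [[0,0,0],[0,0,0],-0.3],
    [[0,0,0],[0,0,0],-0.3],
    [[0,0,0],[0,0,0],-0.3],
    [[0,0,0],[0,0,0],-0.3],
    [[0,0,0],[0,0,0],-0.3]
  ]
}}

```text
t: 5.48
eef_pos: [0.4617, -0.2995, 0.0277]
ee_rot: [0.001, 0.02, 1.0, -0.0]
ft_force: [-4.3, 3.9, 12.5]
finger_gap: 0.621
finger_force: 60.5
```

Gripped, with the opening at 0.62 and the dish pressed lightly on the block. I'll lift and check.

Request:
{"name": "send_rows", "arguments": {
  "targets": [
    [[0,0,0.2],[0,0,0],-0.3],
    [[0,0,0.4],[0,0,0],-0.3],
    [[0,0,0.6],[0,0,0],-0.3],
    [[0,0,0.8],[0,0,0],-0.3],
    [[0,0,0.8],[0,0,0],-0.3],
    [[0,0,0],[0,0,0],-0.3]
  ]
}}

```text
t: 5.98
eef_pos: [0.4629, -0.3004, 0.1158]
ee_rot: [0.003, 0.02, 1.0, -0.002]
ft_force: [-0.0, -0.3, 0.8]
finger_gap: 0.624
finger_force: 62.8
```

Run:
```python
from h import *
o=get_obs(); c=camera("wrist"); save(c,"w3")
print(o["eef_pos"],o["ee_rot"],o["ft_force"],o["finger_gap"])
A=cloud(c,np.ones((420,560),bool),o); e=np.array(o["eef_pos"])
for d in trace("wrist","dish")[:2]:
    P=cloud(c,d["region"],o); print(d["conf"],len(P),(np.percentile(P,[1,50,99],axis=0)-e).round(4))
    x=P[abs(P[:,0]-np.median(P[:,0]))<.03]; f=np.linalg.lstsq(np.c_[x[:,:2],np.ones(len(x))],x[:,2],rcond=None)[0]; print("slope",f[:2])
```

```text
[ 0.46292694 -0.30039656  0.11577256] [ 0.00301572  0.02035623  0.99978589 -0.00216793] [-0.01512235 -0.28719072  0.77999582] 0.6240899366453566
0.9 5232 [[-0.1312  0.0014 -0.1023]
 [-0.1193  0.0347 -0.0929]
 [-0.1024  0.0705 -0.0911]]
slope [-0.06761961  0.00908948]
0.66 12471 [[-0.0269 -0.0259 -0.0151]
 [-0.0031 -0.0003  0.0002]
 [ 0.0265  0.025   0.0016]]
slope [ 0.03803845 -0.00703097]
```

View pics/w3.png

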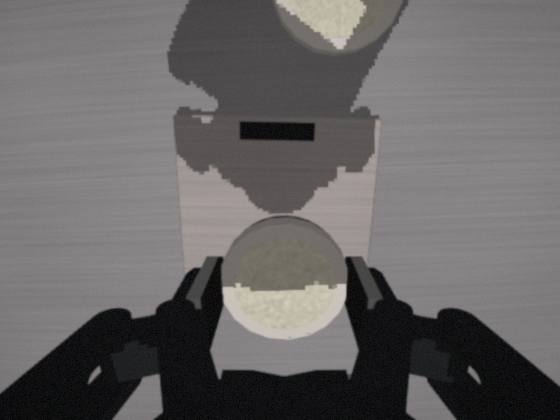

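The dish is held centrally and level at about (284,277), with its underside 15 mm below the TCP. I'll carry it over the incubator.

Request:
{"name": "send_rows", "arguments": {
  "targets": [
    [[0,0.3,0.7],[0,0,0],-0.3],
    [[0,0.6,0.7],[0,0,0],-0.3],
    [[0.2,0.9,0.7],[0,0,0],-0.3],
    [[0.2,0.9,0.7],[0,0,0],-0.3],
    [[0.2,0.9,0],[0,0,0],-0.3],
    [[0.3,0.9,0],[0,0,0],-0.3],
    [[0.3,0.9,0],[0,0,0],-0.3],
    [[0.3,0.9,0],[0,0,0],-0.3],
    [[0.3,0.9,0],[0,0,0],-0.3],
    [[0.3,0.9,0],[0,0,0],-0.3],
    [[0.3,0.9,0],[0,0,0],-0.3],
    [[0.3,0.9,0],[0,0,0],-0.3]
  ]
}}

```text
t: 7.08
eef_pos: [0.5422, -0.0008, 0.1934]
ee_rot: [-0.001, 0.02, 1.0, 0.0]
ft_force: [0.8, 0.0, -0.7]
finger_gap: 0.623
finger_force: 63.0
```

Request:
{"name": "send_rows", "arguments": {
  "targets": [
    [[0.3,0.9,0],[0,0,0],-0.3],
    [[0.2,0.9,0],[0,0,0],-0.3],
    [[0,0.9,0],[0,0,0],-0.3],
    [[0,0.6,0],[0,0,0],-0.3],
    [[0,0.3,0],[0,0,0],-0.3],
    [[0,0,0],[0,0,0],-0.3],
    [[0,0,0],[0,0,0],-0.3]
  ]
}}

```text
t: 7.67
eef_pos: [0.5571, 0.1054, 0.1938]
ee_rot: [-0.0, 0.02, 1.0, -0.0]
ft_force: [-0.2, -0.2, -0.5]
finger_gap: 0.618
finger_force: 63.0
```

Request:
{"name": "send_rows", "arguments": {
  "targets": [
    [[0.03,0.2,-0.4],[0,0,0],-0.3],
    [[0,0,-0.7],[0,0,0],-0.3],
    [[0,0,-0.8],[0,0,0],-0.3],
    [[0,0,-0.8],[0,0,0],-0.3],
    [[0,0,-0.8],[0,0,0],-0.3],
    [[0,0,-0.5],[0,0,0],-0.3],
    [[0,0,-0.3],[0,0,0],-0.3],
    [[0,0,-0.1],[0,0,0],-0.3],
    [[0,0,0],[0,0,0],-0.3],
    [[0,0,0],[0,0,0],-0.3]
  ]
}}

```text
t: 8.5
eef_pos: [0.5587, 0.1116, 0.063]
ee_rot: [0.001, 0.021, 1.0, 0.0]
ft_force: [0.5, -0.3, -1.0]
finger_gap: 0.625
finger_force: 63.0
```

Request:
{"name": "send_rows", "arguments": {
  "targets": [
    [[0,0,-0.1],[0,0,0],-0.3],
    [[0,0,-0.1],[0,0,0],-0.3],
    [[0,0,-0.05],[0,0,0],-0.3],
    [[0,0,0],[0,0,0],-0.3],
    [[0,0,0],[0,0,0],-0.3]
  ]
}}

```text
t: 8.92
eef_pos: [0.5582, 0.1118, 0.0548]
ee_rot: [0.0, 0.02, 1.0, -0.0]
ft_force: [-0.3, -0.7, -1.3]
finger_gap: 0.623
finger_force: 63.3
```

Request:
{"name": "send_rows", "arguments": {
  "targets": [
    [[0,0,-0.03],[0,0,0],-0.3],
    [[0,0,0],[0,0,0],-0.3],
    [[0,0,0],[0,0,0],-0.3]
  ]
}}

```text
t: 9.17
eef_pos: [0.5583, 0.1118, 0.0547]
ee_rot: [0.0, 0.02, 1.0, 0.0]
ft_force: [-4.8, -0.7, 11.0]
finger_gap: 0.622
finger_force: 64.4
```

Request:
{"name": "send_rows", "arguments": {
  "targets": [
    [[0,0,-0.03],[0,0,0],-0.3],
    [[0,0,0],[0,0,0],-0.3],
    [[0,0,0],[0,0,0],-0.3]
  ]
}}

```text
t: 9.42
eef_pos: [0.5584, 0.1118, 0.0547]
ee_rot: [0.0, 0.02, 1.0, -0.0]
ft_force: [-10.3, -1.4, 20.2]
finger_gap: 0.62
finger_force: 65.4
```

Contact at TCP 0.0547. I'll relax the push and release.

Request:
{"name": "send_rows", "arguments": {
  "targets": [
    [[0,0,0.05],[0,0,0],-0.3],
    [[0,0,0],[0,0,0],0.4],
    [[0,0,0],[0,0,0],0.6],
    [[0,0,0],[0,0,0],0.8],
    [[0,0,0],[0,0,0],0.9],
    [[0,0,0],[0,0,0],0.9]
  ]
}}

```text
t: 9.92
eef_pos: [0.5582, 0.1118, 0.0543]
ee_rot: [-0.0, 0.02, 1.0, -0.0]
ft_force: [0.2, -0.2, -0.3]
finger_gap: 0.952
finger_force: 0.0
```

Request:
{"name": "send_rows", "arguments": {
  "targets": [
    [[0,0,0.3],[0,0,0],0.9],
    [[0,0,0.7],[0,0,0],0.9],
    [[0,0,0.9],[0,0,0],0.9],
    [[0,0,0.9],[0,0,0],0.9],
    [[-0.4,0,0.9],[0,0,0],0.5],
    [[-0.8,0,0.9],[0,0,0],0],
    [[-0.8,0,0.9],[0,0,0],-0.5],
    [[-0.8,0,0.9],[0,0,0],-1],
    [[-0.8,0,0.9],[0,0,0],-1],
    [[-0.8,0,0.6],[0,0,0],-1],
    [[-0.4,0,0.3],[0,0,0],-1],
    [[0,0,0],[0,0,0],-1]
  ]
}}

```text
t: 10.92
eef_pos: [0.4131, 0.112, 0.3036]
ee_rot: [0.003, 0.02, 1.0, 0.001]
ft_force: [0.0, 0.1, 0.5]
finger_gap: -0.003
finger_force: 0.0
```

Run:
```python
from h import *
o=get_obs(); c=camera("wrist"); save(c,"w4"); print(o["eef_pos"],o["ft_force"],o["qpos"])
A=cloud(c,np.ones((420,560),bool),o); g=c["img"][c["range_z"]>0].max(1)
H=A[(abs(A[:,0]-.558)<.06)&(abs(A[:,1]-.112)<.06)&(A[:,2]>.049)&(A[:,2]<.062)]
print(len(H),cv2.minEnclosingCircle(H[:,:2].astype(np.float32)),np.percentile(H,[1,50,99],axis=0))
print(np.linalg.lstsq(np.c_[H[:,:2],np.ones(len(H))],H[:,2],rcond=None)[0])
s=camera("scene"); 
for d in trace("scene","cover")[:1]:
    C=cloud(s,d["region"]); C=C[C[:,2]>.13]; u=np.linalg.svd(C-np.median(C,0),full_matrices=False); print("cover",d["conf"],np.median(C,0),u[2][2],C[:,2].max())
```

```text
[0.41310888 0.1119614  0.30362303] [0.01270448 0.0576185  0.51170588] [ 1.79008392e-01 -2.59187708e-02  1.74791448e+00  7.22672217e-05
  1.41445422e+00 -1.35167383e+00]Traceback (most recent call last):
  File "<stdin>", line 5, in <module>
    return _quantile_unchecked(
        a, q, axis, out, overwrite_input, method, keepdims, weights)
    return _ureduce(a,
                    func=_quantile_ureduce_func,
    ...<5 lines>...
                    overwrite_input=overwrite_input,
                    method=method)
    r = func(a, **kwargs)
    result = _quantile(arr,
                       quantiles=q,
    ...<2 lines>...
                       out=out,
                       weights=wgt)
    slices_having_nans = np.isnan(arr[-1, ...])
                                  ~~~^^^^^^^^^
IndexError: index -1 is out of bounds for axis 0 with size 0
```

View pics/w4.png

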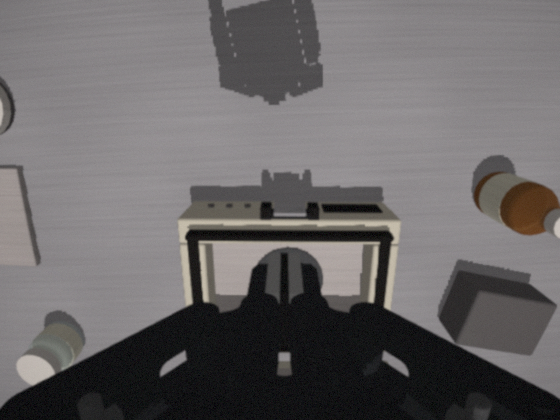

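Run:
```python
from h import *
c=camera("top"); A=cloud(c,np.ones((420,560),bool)); print(np.round(camera("wrist")["T_tool_cam"],3))
H=A[(abs(A[:,0]-.558)<.06)&(abs(A[:,1]-.112)<.06)&(A[:,2]>.048)&(A[:,2]<.065)]
print(len(H)); 
if len(H): print(cv2.minEnclosingCircle(H[:,:2].astype(np.float32)),np.percentile(H,[2,50,98],axis=0))
s=camera("scene")
for d in trace("scene","cover")[:1]:
    C=cloud(s,d["region"]); C=C[(C[:,2]>.13)&(C[:,0]>.63)]
    for _ in range(4):
        m=np.median(C,0); n=np.linalg.svd(C-C.mean(0),full_matrices=False)[2][2]; r=(C-C.mean(0))@n; C=C[abs(r)<max(.003,1.5*r.std())]
    print("cover",d["conf"],len(C),C.mean(0),n,C[:,2].max())
```

```text
[[ 0.002 -0.958 -0.288  0.074]
 [ 1.     0.001  0.001 -0.001]
 [-0.001 -0.288  0.958 -0.131]
 [ 0.     0.     0.     1.   ]]
1
((0.5663183927536011, 0.08546576648950577), 9.999999747378752e-05) [[0.5663184  0.08546577 0.05905392]
 [0.5663184  0.08546577 0.05905392]
 [0.5663184  0.08546577 0.05905392]]
cover 0.57 5 [0.67187168 0.22898744 0.29956307] [-0.08545515 -0.95746637 -0.27560037] 0.3028846405970943
```

Request:
{"name": "send_rows", "arguments": {
  "targets": [
    [[0,0,0.7],[0,0,0],-1],
    [[0,0,0.7],[0,0,0],-1],
    [[0.4,0,0.6],[0,0,0],-1],
    [[0.8,0,0],[0,0,0],-1],
    [[0.8,0,0],[0,0,0],-1],
    [[0.8,0,0],[0,0,0],-1],
    [[0.8,0,0],[0,0,0],-1],
    [[0.8,0,0],[0,0,0],-1],
    [[0,0,0],[0,0,0],-1]
  ]
}}

```text
t: 11.92
eef_pos: [0.5492, 0.1114, 0.3575]
ee_rot: [-0.002, 0.021, 1.0, -0.0]
ft_force: [-0.0, -0.6, -1.3]
finger_gap: 0.001
finger_force: 0.0
```

Run:
```python
from h import *
o=get_obs(); c=camera("wrist"); save(c,"w5"); print(o["eef_pos"],o["ee_rot"],o["qpos"])
A=cloud(c,np.ones((420,560),bool),o)
H=A[(abs(A[:,0]-.558)<.06)&(abs(A[:,1]-.112)<.06)&(A[:,2]>.049)&(A[:,2]<.062)]
print(len(H)); 
if len(H): print(cv2.minEnclosingCircle(H[:,:2].astype(np.float32)),np.percentile(H,[2,50,98],axis=0))
s=camera("scene"); d=trace("scene","cover")
if d:
    C=cloud(s,d[0]["region"]); C=C[(C[:,2]>.13)&(C[:,2]<.29)&(C[:,0]>.645)&(C[:,0]<.7)]
    print(d[0]["conf"],len(C),C.mean(0),np.linalg.lstsq(np.c_[C[:,1:]-C[:,1:].mean(0),np.ones(len(C))],C[:,0],rcond=None)[0])
```

```text
[0.54923658 0.1113834  0.35751934] [-1.97859682e-03  2.08129212e-02  9.99781363e-01 -3.66575659e-04] [ 1.34774701e-01  2.68378000e-01  1.29794359e+00 -1.11083592e-04
  1.57929407e+00 -1.39439341e+00]
1459
((0.5585046410560608, 0.11130181699991226), 0.02782302163541317) [[0.53406274 0.08624269 0.05298791]
 [0.5578989  0.1112221  0.05493143]
 [0.5829814  0.13608807 0.05665759]]
0.92 4518 [0.66713011 0.09923964 0.21483389] [0.0483515  0.04319286 0.66713011]
```

View pics/w5.png

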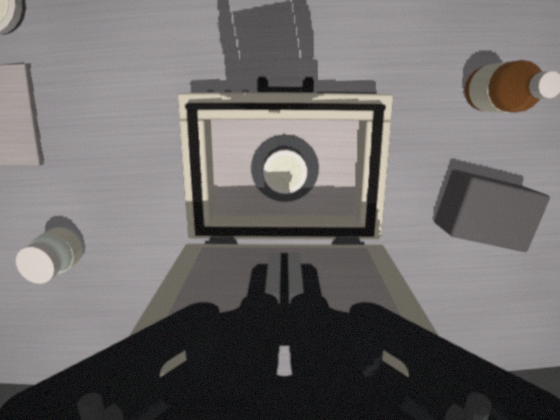

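The dish shows at (285,172) concentric on the dark plate, world (0.558, 0.111), top at 0.055, so it is flat on the plate. The cover is at about 1.61 rad. I'll go over it to its back side.

Request:
{"name": "send_rows", "arguments": {
  "targets": [
    [[0.5,0,0],[0,0,0],-1],
    [[0.8,-0.05,0],[0,0,0],-1],
    [[0.8,-0.05,0],[0,0,0],-1],
    [[0.8,-0.05,0],[0,0,0],-1],
    [[0.8,-0.05,0],[0,0,0],-1],
    [[0.8,0,0],[0,0,0],-1],
    [[0.6,0,0],[0,0,0],-1],
    [[0.4,0,0],[0,0,0],-1],
    [[0,0,0],[0,0,0],-1],
    [[0,0,0],[0,0,0],-1]
  ]
}}

```text
t: 12.9
eef_pos: [0.711, 0.1059, 0.3599]
ee_rot: [-0.0, 0.02, 1.0, -0.0]
ft_force: [-0.9, 0.0, 0.2]
finger_gap: -0.001
finger_force: 0.0
```

Request:
{"name": "send_rows", "arguments": {
  "targets": [
    [[0,0,-0.5],[0,0,0],-1],
    [[0,0,-0.8],[0,0,0],-1],
    [[0,0,-0.7],[0,0,0],-1],
    [[0,0,-0.4],[0,0,0],-1],
    [[-0.2,0,0],[0,0,0],-1],
    [[-0.2,0,0],[0,0,0],-1],
    [[0,0,0],[0,0,0],-1],
    [[0,0,0],[0,0,0],-1]
  ]
}}

```text
t: 13.57
eef_pos: [0.6986, 0.1059, 0.2897]
ee_rot: [0.001, 0.02, 1.0, 0.0]
ft_force: [-0.1, 0.2, -0.1]
finger_gap: 0.003
finger_force: 0.0
```

Run:
```python
import numpy as np
p=None
for i,t in enumerate(np.r_[1.614,np.arange(1.55,0.1,-.05)]):
    c,s=np.cos(t),np.sin(t); q=np.array([.6485-.193*c+.013*s+.011,.085+.193*s+.013*c+.011])
    print(i,round(t,3),q.round(4),((q-p)/.03).round(2) if p is not None else ""); p=q
```

```text
0 1.614 [0.6808 0.2883] 
1 1.55 [0.6685 0.2892] [-0.41  0.03]
2 1.5 [0.6588 0.2894] [-0.32  0.01]
3 1.45 [0.6491 0.2892] [-0.32 -0.01]
4 1.4 [0.6395 0.2884] [-0.32 -0.03]
5 1.35 [0.6299 0.2872] [-0.32 -0.04]
6 1.3 [0.6204 0.2854] [-0.32 -0.06]
7 1.25 [0.611  0.2833] [-0.31 -0.07]
8 1.2 [0.6017 0.2806] [-0.31 -0.09]
9 1.15 [0.5925 0.2775] [-0.31 -0.1 ]
10 1.1 [0.5835 0.2739] [-0.3  -0.12]
11 1.05 [0.5747 0.2699] [-0.29 -0.13]
12 1.0 [0.5662 0.2654] [-0.29 -0.15]
13 0.95 [0.5578 0.2606] [-0.28 -0.16]
14 0.9 [0.5497 0.2553] [-0.27 -0.18]
15 0.85 [0.5419 0.2496] [-0.26 -0.19]
16 0.8 [0.5344 0.2435] [-0.25 -0.2 ]
17 0.75 [0.5271 0.2371] [-0.24 -0.21]
18 0.7 [0.5203 0.2303] [-0.23 -0.23]
19 0.65 [0.5137 0.2232] [-0.22 -0.24]
20 0.6 [0.5076 0.2157] [-0.21 -0.25]
21 0.55 [0.5018 0.208 ] [-0.19 -0.26]
22 0.5 [0.4964 0.1999] [-0.18 -0.27]
23 0.45 [0.4914 0.1917] [-0.17 -0.28]
24 0.4 [0.4868 0.1831] [-0.15 -0.28]
25 0.35 [0.4827 0.1744] [-0.14 -0.29]
26 0.3 [0.479  0.1655] [-0.12 -0.3 ]
27 0.25 [0.4757 0.1563] [-0.11 -0.3 ]
28 0.2 [0.4729 0.1471] [-0.09 -0.31]
29 0.15 [0.4706 0.1377] [-0.08 -0.31]
```

Request:
{"name": "send_rows", "arguments": {
  "targets": [
    [[-0.15,0,0],[0,0,0],-1],
    [[-0.15,0,0],[0,0,0],-1],
    [[-0.15,0,0],[0,0,0],-1],
    [[-0.15,0,0],[0,0,0],-1],
    [[-0.2,0,0],[0,0,0],-1],
    [[-0.2,0,0],[0,0,0],-1],
    [[-0.2,0,0],[0,0,0],-1],
    [[-0.3,0,0],[0,0,0],-1],
    [[-0.3,0,0],[0,0,0],-1]
  ]
}}

```text
t: 14.32
eef_pos: [0.6445, 0.1059, 0.2884]
ee_rot: [0.0, 0.02, 1.0, 0.0]
ft_force: [3.2, 1.4, 0.6]
finger_gap: -0.0
finger_force: 1.0
```

The cover follows with about 3 N. Continuing along the arc.

Request:
{"name": "send_rows", "arguments": {
  "targets": [
    [[-0.32,0.01,-0.02],[0,0,0],-1],
    [[-0.32,0.01,-0.03],[0,0,0],-1],
    [[-0.32,0.01,-0.05],[0,0,0],-1],
    [[-0.31,0.01,-0.07],[0,0,0],-1],
    [[-0.31,0.01,-0.08],[0,0,0],-1],
    [[-0.31,0.01,-0.1],[0,0,0],-1],
    [[-0.3,0.01,-0.11],[0,0,0],-1],
    [[-0.3,0.01,-0.13],[0,0,0],-1],
    [[-0.29,0.01,-0.14],[0,0,0],-1],
    [[-0.28,0.01,-0.16],[0,0,0],-1],
    [[-0.27,0.01,-0.17],[0,0,0],-1],
    [[-0.27,0.01,-0.18],[0,0,0],-1]
  ]
}}

```text
t: 15.32
eef_pos: [0.5364, 0.1093, 0.2512]
ee_rot: [0.0, 0.02, 1.0, -0.0]
ft_force: [1.5, -0.1, -0.2]
finger_gap: -0.002
finger_force: 0.6
```

Request:
{"name": "send_rows", "arguments": {
  "targets": [
    [[-0.23,0.01,-0.25],[0,0,0],-1],
    [[-0.22,0.01,-0.27],[0,0,0],-1],
    [[-0.21,0.01,-0.28],[0,0,0],-1],
    [[-0.2,0.01,-0.29],[0,0,0],-1],
    [[-0.18,0.01,-0.3],[0,0,0],-1],
    [[-0.17,0.01,-0.3],[0,0,0],-1],
    [[-0.16,0.01,-0.3],[0,0,0],-1],
    [[-0.15,0.01,-0.3],[0,0,0],-1],
    [[-0.14,0.01,-0.3],[0,0,0],-1],
    [[-0.13,0.01,-0.3],[0,0,0],-1]
  ]
}}

```text
t: 16.15
eef_pos: [0.483, 0.1123, 0.1637]
ee_rot: [-0.0, 0.02, 1.0, -0.0]
ft_force: [0.4, -0.4, 0.7]
finger_gap: 0.0
finger_force: 0.5
```

Request:
{"name": "send_rows", "arguments": {
  "targets": [
    [[-0.12,0.01,-0.2],[0,0,0],-1],
    [[-0.1,0.01,-0.2],[0,0,0],-1],
    [[-0.08,0,-0.2],[0,0,0],-1],
    [[-0.07,0,-0.2],[0,0,0],-1],
    [[-0.04,0,-0.1],[0,0,0],-1],
    [[0,0,-0.05],[0,0,0],-1],
    [[0,0,0],[0,0,0],-1]
  ]
}}

```text
t: 16.73
eef_pos: [0.4711, 0.113, 0.1358]
ee_rot: [-0.0, 0.02, 1.0, -0.0]
ft_force: [0.6, 0.0, -0.3]
finger_gap: 0.001
finger_force: 0.0
```

Request:
{"name": "send_rows", "arguments": {
  "targets": [
    [[-0.02,0,-0.06],[0,0,0],-1],
    [[-0.02,0,-0.06],[0,0,0],-1],
    [[0,0,-0.06],[0,0,0],-1],
    [[0,0,0],[0,0,0],-1]
  ]
}}

```text
t: 17.07
eef_pos: [0.4701, 0.113, 0.1306]
ee_rot: [0.0, 0.02, 1.0, 0.0]
ft_force: [0.4, 0.5, 0.9]
finger_gap: -0.001
finger_force: 0.5
```

Request:
{"name": "send_rows", "arguments": {
  "targets": [
    [[0,0,-0.05],[0,0,0],-1],
    [[0,0,-0.05],[0,0,0],-1],
    [[0,0,-0.05],[0,0,0],-1],
    [[0,0,0],[0,0,0],-1],
    [[0,0,0],[0,0,0],-1]
  ]
}}

```text
t: 17.48
eef_pos: [0.4699, 0.113, 0.126]
ee_rot: [-0.0, 0.02, 1.0, -0.0]
ft_force: [-1.4, -0.6, 2.2]
finger_gap: -0.001
finger_force: 1.1
```

Request:
{"name": "send_rows", "arguments": {
  "targets": [
    [[0,0,-0.03],[0,0,0],-1],
    [[0,0,-0.03],[0,0,0],-1],
    [[0,0,0],[0,0,0],-1],
    [[0,0,0],[0,0,0],-1]
  ]
}}

```text
t: 17.82
eef_pos: [0.4699, 0.113, 0.1247]
ee_rot: [-0.0, 0.02, 1.0, 0.0]
ft_force: [-6.3, -0.3, 9.6]
finger_gap: 0.002
finger_force: 4.7
```

On the gasket. From here I'll use small steps.

Request:
{"name": "send_rows", "arguments": {
  "targets": [
    [[-0.02,0,-0.02],[0,0,0],-1],
    [[0,0,-0.02],[0,0,0],-1],
    [[0,0,0],[0,0,0],-1],
    [[0,0,0],[0,0,0],-1]
  ]
}}

```text
t: 18.15
eef_pos: [0.4697, 0.113, 0.1238]
ee_rot: [0.0, 0.02, 1.0, 0.0]
ft_force: [-3.2, -0.4, 11.3]
finger_gap: -0.002
finger_force: 5.6
```

Request:
{"name": "send_rows", "arguments": {
  "targets": [
    [[0,0,-0.02],[0,0,0],-1],
    [[0,0,-0.02],[0,0,0],-1],
    [[0,0,0],[0,0,0],-1]
  ]
}}

```text
t: 18.4
eef_pos: [0.4695, 0.113, 0.1225]
ee_rot: [0.0, 0.02, 1.0, 0.0]
ft_force: [-4.9, -0.5, 11.4]
finger_gap: -0.001
finger_force: 5.6
```

Request:
{"name": "send_rows", "arguments": {
  "targets": [
    [[0,0,-0.02],[0,0,0],-1],
    [[0,0,-0.02],[0,0,0],-1],
    [[0,0,0],[0,0,0],-1]
  ]
}}

```text
t: 18.65
eef_pos: [0.4693, 0.113, 0.1212]
ee_rot: [-0.0, 0.02, 1.0, 0.0]
ft_force: [-6.5, 0.5, 10.5]
finger_gap: 0.001
finger_force: 5.3
```

Request:
{"name": "send_rows", "arguments": {
  "targets": [
    [[-0.02,0,-0.02],[0,0,0],-1],
    [[0,0,-0.02],[0,0,0],-1],
    [[0,0,0],[0,0,0],-1]
  ]
}}

```text
t: 18.9
eef_pos: [0.4691, 0.113, 0.1202]
ee_rot: [0.001, 0.02, 1.0, 0.0]
ft_force: [-3.7, 0.3, 11.2]
finger_gap: -0.003
finger_force: 5.4
```

Request:
{"name": "send_rows", "arguments": {
  "targets": [
    [[-0.01,0,-0.02],[0,0,0],-1],
    [[0,0,-0.02],[0,0,0],-1],
    [[0,0,0],[0,0,0],-1]
  ]
}}

```text
t: 19.15
eef_pos: [0.469, 0.113, 0.119]
ee_rot: [0.001, 0.02, 1.0, 0.0]
ft_force: [-2.8, 0.6, 10.4]
finger_gap: -0.003
finger_force: 5.3
```

Request:
{"name": "send_rows", "arguments": {
  "targets": [
    [[-0.01,0,-0.02],[0,0,0],-1],
    [[0,0,-0.02],[0,0,0],-1],
    [[0,0,0],[0,0,0],-1]
  ]
}}

```text
t: 19.4
eef_pos: [0.4688, 0.1131, 0.1178]
ee_rot: [0.001, 0.02, 1.0, 0.0]
ft_force: [-0.9, -0.0, 10.3]
finger_gap: -0.001
finger_force: 4.7
```

Request:
{"name": "send_rows", "arguments": {
  "targets": [
    [[0,0,-0.02],[0,0,0],-1],
    [[0,0,-0.02],[0,0,0],-1],
    [[0,0,0],[0,0,0],-1]
  ]
}}

```text
t: 19.65
eef_pos: [0.4687, 0.1131, 0.1165]
ee_rot: [0.001, 0.02, 1.0, 0.0]
ft_force: [-2.1, -0.0, 9.8]
finger_gap: -0.001
finger_force: 4.5
```

Request:
{"name": "send_rows", "arguments": {
  "targets": [
    [[0,0,-0.02],[0,0,0],-1],
    [[0,0,-0.02],[0,0,0],-1],
    [[0,0,0],[0,0,0],-1]
  ]
}}

```text
t: 19.9
eef_pos: [0.4686, 0.1131, 0.1155]
ee_rot: [0.001, 0.02, 1.0, 0.0]
ft_force: [-4.0, -0.6, 11.9]
finger_gap: -0.001
finger_force: 5.9
```

Request:
{"name": "send_rows", "arguments": {
  "targets": [
    [[0,0,-0.02],[0,0,0],-1],
    [[0,0,-0.02],[0,0,0],-1],
    [[0,0,0],[0,0,0],-1]
  ]
}}

```text
t: 20.15
eef_pos: [0.4686, 0.1131, 0.1148]
ee_rot: [0.001, 0.02, 1.0, 0.0]
ft_force: [-7.4, -0.1, 19.1]
finger_gap: 0.003
finger_force: 9.7
```

The stiff rise (about 10 N/mm, above the catch's peak) means it is on the rubber stops with the catch passed. I'll back off and check.

Request:
{"name": "send_rows", "arguments": {
  "targets": [
    [[0,0,0.04],[0,0,0],-1],
    [[0,0,0.06],[0,0,0],-1],
    [[0,0,0.06],[0,0,0],-1],
    [[0,0,0],[0,0,0],-1],
    [[0,0,0],[0,0,0],-1]
  ]
}}

```text
t: 20.57
eef_pos: [0.4682, 0.1129, 0.1181]
ee_rot: [-0.0, 0.02, 1.0, -0.0]
ft_force: [-0.5, -0.5, 0.5]
finger_gap: 0.004
finger_force: 0.0
```

There is no force at a height where it pushed 10 N before, so the cover is caught. I'll retreat and verify.

Request:
{"name": "send_rows", "arguments": {
  "targets": [
    [[0,0,0.3],[0,0,0],-1],
    [[0,0,0.8],[0,0,0],-1],
    [[0,0,0.9],[0,0,0],-1],
    [[-0.3,0,0.9],[0,0,0],-1],
    [[-0.6,0,0.9],[0,0,0],-1],
    [[-0.6,0,0.9],[0,0,0],-1],
    [[-0.6,0,0.5],[0,0,0],-1],
    [[0,0,0],[0,0,0],-1],
    [[0,0,0],[0,0,0],-1]
  ]
}}

```text
t: 21.32
eef_pos: [0.4051, 0.1131, 0.2755]
ee_rot: [0.001, 0.02, 1.0, 0.0]
ft_force: [0.3, -0.3, -1.0]
finger_gap: -0.003
finger_force: 0.0
```

Run:
```python
from h import *
o=get_obs(); print(o["eef_pos"],o["ft_force"])
for n in ("wrist","scene"):
    c=camera(n); A=cloud(c,np.ones((420,560),bool),o if n=="wrist" else None)
    B=A[(A[:,0]>.44)&(A[:,0]<.63)&(A[:,1]>.0)&(A[:,1]<.22)&(A[:,2]>.08)&(A[:,2]<.15)]
    for _ in range(3):
        f=np.linalg.lstsq(np.c_[B[:,:2],np.ones(len(B))],B[:,2],rcond=None)[0]; r=B[:,2]-np.c_[B[:,:2],np.ones(len(B))]@f; B=B[abs(r)<max(2*r.std(),.003)]
    print(n,len(B),f,"height at pad",f@[.463,.115,1],"theta",(f@[.463,.115,1]-.098)/.185)
```

```text
[0.40511165 0.11306029 0.27546122] [ 0.29516098 -0.32890966 -1.04124355]
wrist 15280 [-0.0430549   0.00259201  0.12541159] height at pad 0.10577525116320385 theta 0.042028384665966756
scene 4116 [-0.04272037  0.0020531   0.12519334] height at pad 0.10564991812423463 theta 0.04135090877964664
```

The cover stays at 0.042 rad by itself (both cameras agree), below 0.072, so I'm handing the job in.

```bash
python3 -c "from station import *; print(close_job())"
```

```text
the job is handed in; nothing more can be done
None
```

The job is handed in at about 21 s of robot time: the dish stood flat and centred on the plate before I closed the cover, the catch now holds the cover at about 0.042 rad, the push read at most about 20 N, and I felt no contact with the bottle, tip box or jar, though I did not measure them again at the end.

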